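Load the spares tray and hold it against the sprung fence for strapping

TASK

Put the three brass fittings (the elbow, the tee and the hose tail) into the white tray, lowering each one in rather than dropping it, and leave the other things on the bench where they are. Then push the loaded tray, flat on the bench, squarely up to the middle of the sprung bar of the fence and press it in about half-way, a steady 10 N or so, so that I can strap it down. Finish while still holding the tray pressed like that: do not let go, I need you as a third hand.

Things in the scene. Friction and masses are not known exactly. Their poses are not given: they have to be found in the camera images.
- tray: Open white plastic tray, loose: 180 mm along x, 260 mm along y, 50 mm high; upright walls and floor 8 mm thick. Origin: centre of the underside; z up. Empty 0.3 kg; loaded it slides easily on the bench (1 to 2.5 N). Its +x wall goes against the bar; its -x wall, towards the robot, can be pinched from above or pushed.
- fence: Fixed dark steel fence, plate 300 mm wide and 62 mm high, with a rubber-faced sprung bar before it. Origin: at bench level below the middle of the bar's front face at rest. x points from the tray into the fence (the way to press), y along the bar, z up. Bar: 160 mm wide, 18 to 48 mm above the bench, 16 mm gap behind it to the plate.
- bar (a joint): How far the sprung bar is pushed in along the fence's +x, in m: 0 at rest, 0.016 bottomed out. The springs push back with 4.5 N at 0 rising by 0.75 N per mm: 10.5 N at half-way (0.008).
- elbow: Brass 90 degree pipe elbow lying flat. Origin: on its underside plane below the corner. Long leg 56 mm along +x, short leg 40 mm along +y, 22 mm in diameter, with 28 mm collars on the last 12 mm and a 28 mm ball at the corner; leg axes 14 mm above the underside. Pinch across the long leg 30 mm from the origin. About 0.1 kg.
- tee: Brass pipe tee lying flat. Origin: on its underside plane below the junction. Branch 56 mm along +x, run legs 42 mm along +y and -y, 22 mm in diameter, with 28 mm collars on the last 12 mm; axes 14 mm above the underside. Pinch across the branch 30 mm from the origin. About 0.12 kg.
- hosetail: Straight brass hose tail lying along x: hexagon 30 mm across flats, 22 mm long, resting on a flat; 18 mm diameter spigot out to 48 mm along +x; 23 mm diameter thread out to 34 mm along -x. Axis 15 mm above the underside. Origin: under the middle of the hexagon. Pinch across the spigot 30 mm from the origin. About 0.09 kg.
- oring: Bystander: black rubber ring 42 mm across, 7 mm high, lying flat. Origin: centre of underside.
- hoseclamp: Bystander: thin steel band 40 mm across, 12 mm high, lying flat. Origin: centre of underside.
- impeller: Bystander: grey pump impeller disc 90 mm across, 26 mm high at its hub. Origin: centre of underside.
- wrench: Bystander: steel wrench lying along its x, under 20 mm high, to the right of the robot.
- ferrule: Bystander: steel pipe spool 64 mm across, 52 mm high, upright. Origin: centre of underside.
- tin: Bystander: closed green jar 60 mm across, 70 mm high, upright. Origin: centre of underside.
There are look-alikes about, which are no part of the job. What is shaped like the tee but blue or purple is not meant.

How it is judged:
By the outcome, as a careful person would: the job done as asked, in the order asked, and still so for the second after the job is handed in, while the arm keeps its last pose, push and grip.
It also fails if it takes over 72 s, if anything falls off the work surface, if the arm or the gripper's body presses on something with over 40 N, if the wrist force passes 120 N, or if a joint passes its speed limit or range.

ROBOT

A 6-joint arm with a two-finger parallel gripper is mounted at the origin on the work surface. World frame = base frame: x ahead of the robot, y to its left, z up, the work surface at z = 0. Lengths are in m, angles in rad, forces in N, time in s.
With the tool pointing down it reaches from about 0.3 to 0.775 m from the base axis. Payload 14.6 kg.
Tool frame: the origin (TCP) lies at the very end of the fingers, on their centre line; the grasp point (between the pads) lies 19 mm behind it; z points along the fingers, y is the line along which they close (so a half turn about z gives the same grasp; the last joint's range is limited). The gripper opens to 94 mm and grips with 3 to 60 N. Pads are 16 mm wide; open, the fingers measure 119 mm over their backs; the gripper's body (75 mm by 177 mm) begins 78 mm behind the grasp point.
Start: joints at [-1.286, 0.3, 1.521, -0, 1.321, -0.067], TCP at [0.19, -0.516, 0.169] pointing down, gripper open.
Joint ranges: [-3.03, 3.03], [-0.79, 2.21], [0.23, 2.52], [-1.04, 4.18], [0, 3.07], [-2.55, 2.55]. Speed limits (rad/s): [2.22, 2.22, 2.57, 3.14, 3.14, 3.14].

INTERFACE

Orientations are given as [roll, pitch, yaw] about the fixed x, y, z axes, in that order (R = Rz(yaw) Ry(pitch) Rx(roll)).
In Python, from station import ctrl, cams gives the robot as it stands. The module is installed in compiled form; this text tells all that it offers.
- The arm moves only by the tool arm_command, never from a script. Its argument "plan" is a list that holds one entry, the list of rows, each a list of 7 numbers: the shift along the tool's x, y, z in fractions of the full range, 1 being 600 mm, then the turn, a rotation vector about the tool's x, y, z in shares of pi rad (1.0 is pi rad), then the closure, from -1 (fully open) to 1 (shut). A call has 1 to 12 rows; each row is the pose to reach, as a shift and turn from the pose commanded when the call began, along the tool's axes at that moment; what a row does not reach only later rows make up. A row lasts 1/10 s, in which the tool goes at most 50 mm and 8.59 degrees, less where a joint would pass 70% of its speed; a pose out of reach is approached as far as the arm can. A shift or turn number past 1, either way, is cut back to 1. A call with a gripper value outside its range is refused whole. The fingers move at their own pace and stop on an object; "squeeze" is the grip in N (left out, the last holds). Time passes only in rows, so rows that repeat a pose let the fingers close. It gives the time, the measured TCP pose, the force, the opening and the grip force at its end, in the units of the state.
- ctrl.get_obs(): the state, without advancing time (a new reading comes with each control period).
- cams.camera(name): name is "scene" or "top"; returns (picture, depth): 420x560x3 uint8, blue, green, red; 420x560 float32, m along the optical axis (not along the pixel's ray), 0 where there is no reading.
- cams.camera_info(name): a dict with "fx", "fy", "cx", "cy" (pixels), "world_to_cam" (4x4, takes a point from world to camera coordinates). Camera axes: x right, y down, z forward; pixel columns grow to the right and rows downward; lengths in m; the calibration is good to about 2 mm. A picture is of the moment at which its call begins. camera_info takes no time and is no camera call.
- ctrl.hand_in(): hands the job in; it is judged then, once.
The state is a dict: "time_s": time; "qpos": joint angles; "joint_vel": joint speeds; "tau": joint torques, N m; "ee_pos": TCP position; "eef_rot": TCP orientation; "force": force on the tool from outside, world axes, zero at the start; "moment": the same for the moment, N m; "grip_width": finger opening in m; "grip_force": force on a finger pad.
Only numpy, scipy, OpenCV 4.12 (cv2) and the standard library are available. Lean on these libraries where they do the work, as an engineer would, in place of code of your own. Each camera call takes 0.05 s, during which the arm holds its last target. There are 200 camera calls.

## Working session

There is one attempt and no reset: what is moved stays moved. The work goes in short steps, Python scripts to look and compute and a tool call to move; the robot and the scene stay as the last step left them, time stands still between calls to the robot, and variables do not carry over. Pictures are saved under pics/ and viewed, at most 10 in all, crops included, and the job is handed in when it is done.

Besides the shell and the picture viewer there is one more tool, called after "Emit:" as name([rows], argument=value, ...), one row to a line, values as JSON. arm_command: Moves the arm, as the interface text tells. Its arguments: {"type":"object","properties":{"plan":{"type":"array"},"squeeze":{"type":"number"}},"required":["plan"]}

```bash
mkdir -p pics; ls; python3 - <<'E'
from station import ctrl,cams
import cv2,numpy as np
for n in("scene","top"):
    im,d=cams.camera(n); cv2.imwrite(f"pics/{n}0.png",im); np.savez(f"{n}0.npz",im=im,d=d)
    i=cams.camera_info(n); print(n,i)
print(ctrl.get_obs())
E
```

```text
pics
scene {'fx': 398.2110580326712, 'fy': 398.2110580326712, 'cx': 278.3547079714686, 'cy': 211.03791055403588, 'world_to_cam': array([[-0.48125798,  0.87643106, -0.01610431,  0.23475583],
       [ 0.67864557,  0.3608977 , -0.63968198, -0.30714476],
       [-0.55482515, -0.31878118, -0.76847096,  1.37847668],
       [ 0.        ,  0.        ,  0.        ,  1.        ]])}
top {'fx': 519.6928730610723, 'fy': 519.6928730610723, 'cx': 275.05520503069283, 'cy': 216.90768167394816, 'world_to_cam': array([[-0.01672962, -0.99984347, -0.00575861,  0.04225348],
       [-0.97238115,  0.01761054, -0.23273327,  0.53243565],
       [ 0.23279825,  0.00170603, -0.97252355,  1.27420391],
       [ 0.        ,  0.        ,  0.        ,  1.        ]])}
{'time_s': 0.1, 'qpos': array([-1.28560120e+00,  3.00414750e-01,  1.52148567e+00, -1.35013984e-05,
        1.32067376e+00, -6.65860399e-02]), 'joint_vel': array([ 0.00049538, -0.0018736 , -0.00246464,  0.00055973,  0.00047567,
        0.00047677]), 'tau': array([ 3.88466506e-03, -5.32641149e+01, -3.53280830e+01,  7.10632140e-02,
        2.35742319e-02, -5.54909207e-05]), 'ee_pos': array([ 0.18944363, -0.51607655,  0.16845761]), 'eef_rot': array([-3.14061243e+00, -5.22587051e-05,  3.51784490e-01]), 'force': array([ 0.96439401,  0.00709571, -0.54963776]), 'moment': array([-0.03803517,  0.05188434,  0.00021311]), 'grip_force': 0.0, 'grip_width': 0.0943620626687558}
```

View pics/top0.png

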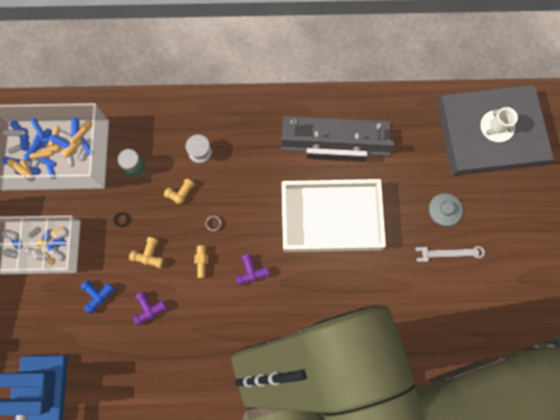

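View pics/scene0.png

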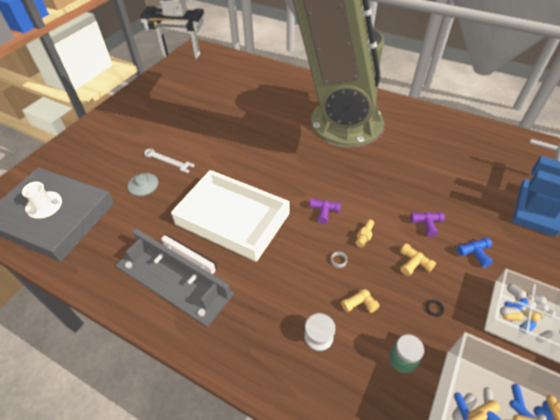

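Top view: tee at (148,255), elbow (181,191), hose tail (201,261), tray (333,215), fence bar (337,153). Blue (97,295) and purple (150,308), (251,270) tees are decoys. Next I fit poses to the point clouds.

```bash
cat > h.py <<'E'
from station import ctrl,cams
import cv2,numpy as np
from scipy.optimize import least_squares
def cloud(n,im=None,d=None):
    if im is None: im,d=cams.camera(n)
    i=cams.camera_info(n); v,u=np.mgrid[:420,:560]
    p=np.stack([(u-i['cx'])/i['fx']*d,(v-i['cy'])/i['fy']*d,d],-1)
    T=i['world_to_cam']; p=(p-T[:3,3])@T[:3,:3]
    p[d==0]=np.nan
    return p,im
def brass(im):
    h=cv2.cvtColor(im,cv2.COLOR_BGR2HSV); return (h[...,0]>12)&(h[...,0]<30)&(h[...,1]>90)&(h[...,2]>150)
def cyl(p,a,b,r):
    a,b=np.array(a,float),np.array(b,float); L=np.linalg.norm(b-a); w=(b-a)/L
    t=(p-a)@w; q=np.linalg.norm(p-a-np.outer(t,w),axis=1)
    dx=q-r; dy=np.abs(t-L/2)-L/2
    return np.hypot(np.maximum(dx,0),np.maximum(dy,0))+np.minimum(np.maximum(dx,dy),0)
M={'elbow':[((0,0,14),(56,0,14),11),((44,0,14),(56,0,14),14),((0,0,14),(0,40,14),11),((0,28,14),(0,40,14),14),((-7,0,14),(7,0,14),12)],
'tee':[((0,0,14),(56,0,14),11),((44,0,14),(56,0,14),14),((0,-42,14),(0,42,14),11),((0,30,14),(0,42,14),14),((0,-42,14),(0,-30,14),14)],
'hosetail':[((-11,0,15),(11,0,15),16),((0,0,15),(48,0,15),9),((-34,0,15),(0,0,15),11.5)]}
def fit(name,P):
    c=P[:,:2].mean(0); best=None
    def f(s):
        cs,sn=np.cos(s[2]),np.sin(s[2]); q=(P[:,:2]-s[:2])*1
        l=np.c_[cs*q[:,0]+sn*q[:,1],-sn*q[:,0]+cs*q[:,1],P[:,2]]*1000
        return np.min([cyl(l,*m) for m in M[name]],axis=0)
    for y in np.arange(-3,3.2,.5):
        s=np.r_[c-0.015*np.array([np.cos(y),np.sin(y)]),y]
        r=least_squares(f,s,loss='soft_l1',f_scale=2,x_scale=[.01,.01,.3])
        if best is None or r.cost<best.cost: best=r
    return best.x,np.median(np.abs(best.fun)),np.percentile(np.abs(best.fun),90)
E
python3 - <<'E'
from h import *
C=[cloud(n,**{k:v for k,v in np.load(f"{n}0.npz").items()}) for n in('top','scene')]
seed={'tee':(148,255),'elbow':(181,191),'hosetail':(201,261)}
allp=[p[brass(im)] for p,im in C]
for n,(u,v) in seed.items():
    p=C[0][0]; m=brass(C[0][1]); s=p[v-20:v+21,u-22:u+23][m[v-20:v+21,u-22:u+23]]; c=np.nanmedian(s[:,:2],0)
    Q=[a[(np.linalg.norm(a[:,:2]-c,axis=1)<.06)&(a[:,2]>.004)&(a[:,2]<.04)] for a in allp]
    print(n,c.round(3),[len(q) for q in Q],[q[:,2].max().round(3) for q in Q])
    for q in Q+[np.vstack(Q)]: r=fit(n,q); print('  ',r[0].round(4),r[1:])
for (p,im),nm in zip(C,('top','scene')):
    w=(im.min(-1)>150)
    box=(p[...,0]>.2)&(p[...,0]<.75)&(p[...,1]>-.2)&(p[...,1]<.25)
    for lab,lo,hi in(('rim',.044,.054),):
        q=p[w&box&(p[...,2]>lo)&(p[...,2]<hi)]; print(nm,lab,len(q),q.min(0).round(3),q.max(0).round(3))
        tr=q[q[:,0]<.55]; print('  tray rect',cv2.minAreaRect((tr[:,:2]*1000).astype(np.float32)))
        b=q[q[:,0]>.55]; 
        if len(b)>3: print('  bar rect',cv2.minAreaRect((b[:,:2]*1000).astype(np.float32)))
    q=p[(p[...,2]>.056)&(p[...,2]<.068)&(p[...,0]>.5)&(p[...,0]<.8)&(abs(p[...,1])<.25)]
    print(' plate',cv2.minAreaRect((q[:,:2]*1000).astype(np.float32)))
    q=p[box&(p[...,2]>.008)&(p[...,2]<.018)&(p[...,0]<.5)]; print(' inside floor z',np.median(p[box&w&(p[...,2]<.02)][:,2]))
    o=p[(p[...,2]>.03)&(p[...,2]<.09)&(p[...,0]>.3)&(p[...,0]<.75)&(p[...,1]>.2)&(p[...,1]<.48)]
    for c in ([.27,.6],[.4,.6]):
        k=o[np.linalg.norm(o[:,[1,0]]-c,axis=1)<.07]; print(' tall',k.mean(0).round(3) if len(k) else None)
E
```

```text
tee [0.443 0.367] [404, 500] [np.float64(0.037), np.float64(0.032)]
   [ 0.4385  0.3731 -0.286 ] (np.float64(1.6648144059451342), np.float64(4.361209753605853))
   [ 0.4403  0.3743 -0.2757] (np.float64(0.9117731557942381), np.float64(2.8015184422450017))
   [ 0.4397  0.3738 -0.2764] (np.float64(1.283603302749353), np.float64(3.6955606622056547))
elbow [0.615 0.289] [281, 422] [np.float64(0.034), np.float64(0.031)]
   [ 0.6008  0.2909 -0.5342] (np.float64(1.6880691978015392), np.float64(4.3103231174555))
   [ 0.6029  0.2931 -0.5395] (np.float64(0.7800477436471294), np.float64(2.4810531909073266))
   [ 0.6022  0.2924 -0.5333] (np.float64(1.176942722903986), np.float64(3.47123857337487))
hosetail [0.431 0.231] [246, 267] [np.float64(0.038), np.float64(0.035)]
   [ 0.4369  0.2287 -3.1191] (np.float64(1.4471142529331003), np.float64(4.469474484027458))
   [0.4374 0.231  3.1658] (np.float64(0.9211308949860992), np.float64(2.3570457334656427))
   [0.4373 0.2302 3.1693] (np.float64(1.3389523129509655), np.float64(3.526100851179583))
top rim 1065 [ 0.453 -0.2    0.044] [0.75  0.25  0.054]
  t
[... 183 characters left out ...]
 182.9559783935547), 85.94791412353516)
 plate ((721.1934814453125, -13.0848388671875), (519.0675659179688, 160.37583923339844), 75.25017547607422)
 inside floor z 0.008688056341299755
 tall [0.621 0.299 0.031]
 tall [0.668 0.415 0.036]
scene rim 1338 [ 0.454 -0.2    0.044] [0.75  0.25  0.054]
  tray rect ((467.12200927734375, -76.02595520019531), (232.40382385253906, 88.0508804321289), 67.90276336669922)
  bar rect ((644.38623046875, 28.008880615234375), (456.07318115234375, 186.11154174804688), 86.4615249633789)
 plate ((749.999267578125, 0.7324066162109375), (55.82130813598633, 500.0897521972656), 2.0023281574249268)
 inside floor z 0.00862194886130784
 tall [0.61  0.309 0.03 ]
 tall None
```

```bash
python3 - <<'E'
from h import *
from scipy.spatial.transform import Rotation as R
C=[cloud(n,**{k:v for k,v in np.load(f"{n}0.npz").items()}) for n in('top','scene')]
seeds=[(333,215),(230,215)]
for (p,im),s in zip(C,seeds):
    w=(im.min(-1)>120).astype(np.uint8); 
    l=cv2.connectedComponents(w)[1]; m=l==l[s[1],s[0]]
    q=p[m]; q=q[~np.isnan(q[:,0])]
    print('tray comp',len(q),np.percentile(q,[1,50,99],axis=0).round(3).tolist())
    r=q[(q[:,2]>.046)&(q[:,2]<.056)]; print('  rim',len(r),cv2.minAreaRect((r[:,:2]*1000).astype(np.float32)))
    # fit rectangle ring: distance of rim pts to centreline rect 172x252
    def f(t):
        c,sn=np.cos(t[2]),np.sin(t[2]); d=(r[:,:2]-t[:2]); a=np.abs(np.c_[c*d[:,0]+sn*d[:,1],-sn*d[:,0]+c*d[:,1]])-[.086,.126]
        return 1000*np.maximum(np.abs(np.where(a.max(1)<0,a.max(1),np.hypot(*np.maximum(a,0).T)))-.004,0)
    z=least_squares(f,[.55,-.02,0],x_scale=[.01,.01,.05],loss='soft_l1'); print('  ring fit',z.x.round(4),z.fun.mean())
    fx=(p[...,0]>.66)&(p[...,0]<.85)&(p[...,1]>-.22)&(p[...,1]<.16)
    b=p[fx&(p[...,2]>.042)&(p[...,2]<.054)&(im.min(-1)>150)&(p[...,0]<.74)]
    if len(b)>20: print('  bar top',len(b),np.percentile(b,[1,50,99],axis=0).round(3).tolist(),cv2.minAreaRect((b[:,:2]*1000).astype(np.float32)))
    b=p[fx&(p[...,2]>.02)&(p[...,2]<.044)&(im.min(-1)>120)&(p[...,0]<.74)]
    if len(b)>20: print('  bar front',len(b),np.percentile(b,[1,50,99],axis=0).round(3).tolist(), np.polyfit(b[:,1],b[:,0],1))
    b=p[fx&(p[...,2]>.057)&(p[...,2]<.067)]
    print('  plate top',len(b),np.percentile(b,[1,50,99],axis=0).round(3).tolist(),cv2.minAreaRect((b[:,:2]*1000).astype(np.float32)))
i0,i1=C[0][1],C[1][1]
a=cv2.resize(i0[110:285,100:300],(800,700),interpolation=cv2.INTER_CUBIC)[:,:]
a=cv2.resize(i0[170:280,125:225],(400,440),interpolation=cv2.INTER_CUBIC)
b=cv2.resize(i1[210:320,330:430],(400,440),interpolation=cv2.INTER_CUBIC)
top=np.hstack([a,b]); f=cv2.resize(i0[105:170,270:400],(400,150)); g=cv2.resize(i1[225:325,110:240],(400,150))
cv2.imwrite('pics/c1.png',np.vstack([top,np.hstack([f,g])]))
o=ctrl.get_obs(); print(R.from_euler('xyz',o['eef_rot']).as_matrix().round(3))
E
```

```text
tray comp 7236 [[0.454, -0.246, -0.0], [0.548, -0.12, 0.01], [0.636, 0.013, 0.055]]
  rim 1006 ((544.3345336914062, -117.58964538574219), (182.0623321533203, 260.4330749511719), 0.2375953048467636)
  ring fit [ 0.544  -0.1171  0.0048] 0.03524679961237434
  bar top 285 [[0.703, -0.211, 0.043], [0.714, -0.133, 0.048], [0.727, -0.059, 0.054]] ((715.8900756835938, -134.72518920898438), (157.81842041015625, 21.050418853759766), 85.6989517211914)
  bar front 54 [[0.705, -0.203, 0.031], [0.724, -0.181, 0.041], [0.738, -0.056, 0.044]] [0.07340499 0.73355337]
  plate top 437 [[0.731, -0.218, 0.057], [0.744, -0.106, 0.062], [0.759, 0.01, 0.067]] ((745.4808959960938, -104.927490234375), (231.21299743652344, 45.69256591796875), 78.78633880615234)
tray comp 6404 [[0.414, -0.282, -0.001], [0.541, -0.115, 0.01], [0.637, 0.016, 0.053]]
  rim 947 ((546.0323486328125, -114.74336242675781), (184.23126220703125, 262.91168212890625), 0.33561766147613525)
  ring fit [ 0.5467 -0.1141  0.0052] 0.1113934658360237
  bar top 381 [[0.704, -0.211, 0.043], [0.717, -0.127, 0.048], [0.729, -0.053, 0.052]] ((717.631591796875, -132.38064575195312), (160.5415496826172, 22.508596420288086), 85.98111724853516)
  bar front 233 [[0.714, -0.21, 0.02], [0.722, -0.121, 0.035], [0.732, -0.052, 0.044]] [0.04914287 0.72848247]
  plate top 536 [[0.735, -0.217, 0.057], [0.749, -0.093, 0.062], [0.762, 0.014, 0.065]] ((747.7793579101562, -101.942626953125), (235.69984436035156, 15.532600402832031), 86.23973083496094)
[[ 0.939  0.345 -0.   ]
 [ 0.345 -0.939  0.001]
 [ 0.    -0.001 -1.   ]]
```

View pics/c1.png

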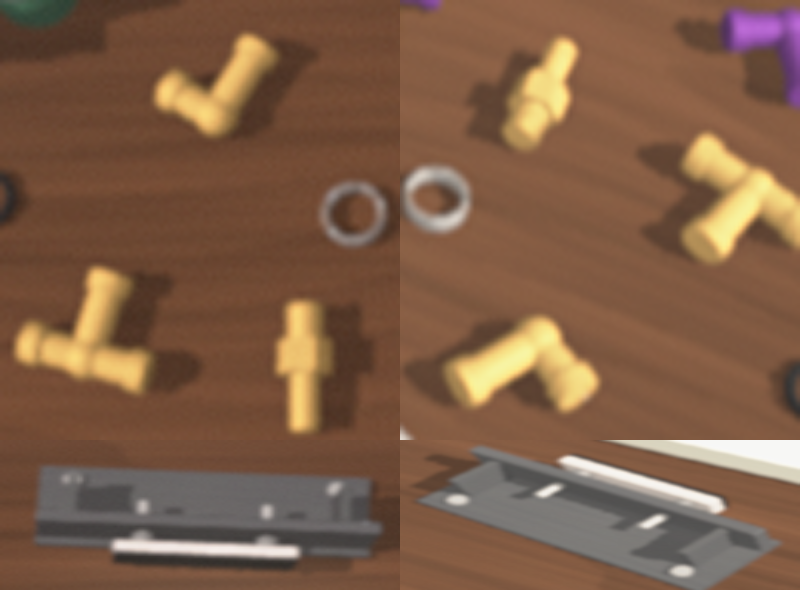

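The crop confirms the hose tail's spigot points towards the robot, the tee's branch points away from it, and the bar is tilted about -4°. Now the move helper.

```bash
cat > go.py <<'E'
# go.py x y z yaw : shift (mm, tool axes) and turn (rotation vector) from the present pose
import sys,numpy as np
from station import ctrl
from scipy.spatial.transform import Rotation as R
o=ctrl.get_obs(); A=R.from_euler('xyz',o['eef_rot'])
for a in sys.argv[1:]:
    t=[float(v) for v in a.split(',')]; B=R.from_euler('xyz',[np.pi,0,t[3]])
    print(np.r_[(A.inv().apply(np.array(t[:3])-o['ee_pos'])*1000).round(1),(A.inv()*B).as_rotvec().round(4)].tolist())
E
python3 go.py .45,-.2,.18,1.5 .45,.05,.18,2.2 .407,.2295,.12,3.166
python3 - <<'E'
from h import *
C=[cloud(n,**{k:v for k,v in np.load(f"{n}0.npz").items()}) for n in('top','scene')]
for p,im in C:
    b=p[(p[...,2]>.045)&(p[...,2]<.08)&(p[...,0]>.6)&(p[...,0]<.8)&(p[...,1]>.15)&(p[...,1]<.33)]
    print(len(b),b.min(0).round(3),b.max(0).round(3))
E
```

```text
[353.5, -207.0, -11.3, -0.0008, -0.0006, -1.1482]
[439.7, -441.6, -11.1, -0.0006, -0.0009, -1.8482]
[461.1, -624.9, 49.1, -0.0002, -0.0014, -2.8142]
421 [0.707 0.207 0.046] [0.77  0.269 0.059]
675 [0.709 0.21  0.047] [0.771 0.272 0.058]
```

The rows are not in the units I measure in: shifts go in shares of 600 mm and turns go in shares of pi rad. I convert before sending: -440 mm / 600 = -0.7333, 350 mm / 600 = 0.5833, -1.85 rad / 3.1416 = -0.5889.

Emit:
arm_command([
  [[0.5833,-0.3417,-0.0183,0,0,-0.3661,0],[0.5833,-0.3417,-0.0183,0,0,-0.3661,0],[0.5833,-0.3417,-0.0183,0,0,-0.3661,0],[0.5833,-0.3417,-0.0183,0,0,-0.3661,0],[0.5833,-0.3417,-0.0183,0,0,-0.3661,0],[0.5833,-0.3417,-0.0183,0,0,-0.3661,0],[0.5833,-0.3417,-0.0183,0,0,-0.3661,0],[0.7333,-0.7333,-0.0183,0,0,-0.5889,0],[0.7333,-0.7333,-0.0183,0,0,-0.5889,0],[0.7333,-0.7333,-0.0183,0,0,-0.5889,0],[0.7333,-0.7333,-0.0183,0,0,-0.5889,0],[0.7333,-0.7333,-0.0183,0,0,-0.5889,0]],
], squeeze=25)

```text
time_s: 1.3
ee_pos: [0.4445, 0.0036, 0.1797]
eef_rot: [3.142, 0.0, 2.158]
force: [0.2, 0.3, 0.1]
grip_width: 0.0467
grip_force: 0.0
```

```bash
python3 go.py .407,.2295,.08,3.166 .407,.2295,.004,3.166
```

```text
[208.8, 93.9, 99.7, 0.0, 0.0, -1.0081]
[208.8, 93.9, 175.7, 0.0, 0.0, -1.0081]
```

Scaled: 190 mm / 600 = 0.3167, 100 mm / 600 = 0.1667, -1 rad / 3.1416 = -0.3183.

Emit:
arm_command([
  [[0.3167,0.125,0.1667,0,0,-0.3183,0],[0.3167,0.125,0.1667,0,0,-0.3183,0],[0.3167,0.125,0.1667,0,0,-0.3183,0],[0.3167,0.125,0.1667,0,0,-0.3183,0],[0.3167,0.125,0.1667,0,0,-0.3183,0],[0.3167,0.125,0.1667,0,0,-0.3183,0],[0.3167,0.125,0.1667,0,0,-0.3183,0],[0.3167,0.125,0.1667,0,0,-0.3183,0],[0.3167,0.125,0.1667,0,0,-0.3183,0],[0.3167,0.125,0.1667,0,0,-0.3183,0]],
])

```text
time_s: 2.3
ee_pos: [0.4032, 0.2014, 0.0797]
eef_rot: [3.142, 0.0, -3.134]
force: [0.0, -0.1, -0.0]
grip_width: 0.0466
grip_force: 0.0
```

```bash
python3 go.py .407,.2295,.005,3.166;  python3 -c "
from station import ctrl
o=ctrl.get_obs();print(o['qpos'].round(3),o['joint_vel'].round(3))"
```

```text
[-4.0, 28.1, 74.7, 0.0, 0.0, -0.017]
[ 0.382  0.182  1.892 -0.     1.068 -1.196] [-0.001 -0.001 -0.001 -0.001  0.001 -0.01 ]
```

Scaled: 75 mm / 600 = 0.125, 65 mm / 600 = 0.1083, -0.017 rad / 3.1416 = -0.0054.

Emit:
arm_command([
  [[-0.0067,0.0467,0,0,0,-0.0054,0],[-0.0067,0.0467,0.0333,0,0,-0.0054,0],[-0.0067,0.0467,0.075,0,0,-0.0054,0],[-0.0067,0.0467,0.1083,0,0,-0.0054,0],[-0.0067,0.0467,0.125,0,0,-0.0054,0],[-0.0067,0.0467,0.125,0,0,-0.0054,0],[-0.0067,0.0467,0.125,0,0,-0.0054,0],[-0.0067,0.0467,0.125,0,0,-0.0054,1],[-0.0067,0.0467,0.125,0,0,-0.0054,1],[-0.0067,0.0467,0.125,0,0,-0.0054,1],[-0.0067,0.0467,0.125,0,0,-0.0054,1],[-0.0067,0.0467,0.125,0,0,-0.0054,1]],
])

```text
time_s: 3.5
ee_pos: [0.4069, 0.2296, 0.0048]
eef_rot: [3.142, 0.0, -3.114]
force: [-0.4, -0.4, -0.4]
grip_width: 0.0105
grip_force: 0.0
```

```bash
python3 -c "
from station import ctrl
o=ctrl.get_obs();print(o['ee_pos'],o['grip_width'],o['grip_force'])
import math
# place: tray centre .5455,-.1155 yaw .005
c,s=math.cos(.005),math.sin(.005)
for n,x,y,yaw in(('hose',5,80,3.14),('tee',45,3,3.14),('elbow',5,-82,3.14)):
  print(n,.5455+(c*x-s*y)/1000,-.1155+(s*x+c*y)/1000)
"; python3 go.py .407,.2295,.12,3.16 .5451,-.0355,.12,3.16
```

```text
[0.40691374 0.22960535 0.00481466] 0.010450461206568605 0.0
hose 0.5500999391667948 -0.03547600010208321
tee 0.5904844375636717 -0.1122750384374207
elbow 0.550909935791799 -0.19747397510630194
[-0.1, -0.1, -115.2, 0.0001, 0.0001, 0.0088]
[-130.9, -268.8, -115.2, 0.0001, 0.0001, 0.0088]
```

```bash
python3 - <<'E'
from h import *
im,_=cams.camera('scene'); t,_=cams.camera('top')
cv2.imwrite('pics/c2.png',np.hstack([cv2.resize(im[150:290,300:440],(400,400)),cv2.resize(t[190:330,120:260],(400,400))]))
E
```

```text
(no output)
```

View pics/c2.png

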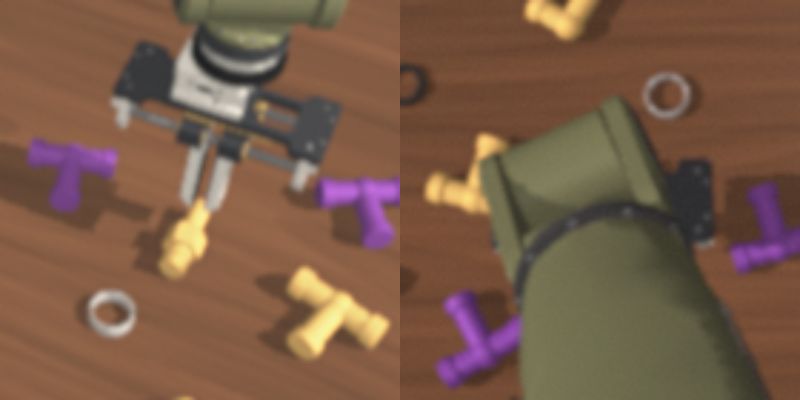

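The fingers sit right at the tip of the spigot, short of my estimate. I'll check the projection and refit.

```bash
python3 - <<'E'
from h import *
o=ctrl.get_obs(); print(o['ee_pos'],o['grip_width'],o['grip_force'],o['time_s'])
def pr(n,x):
    i=cams.camera_info(n); c=i['world_to_cam']@np.r_[x,1]; return (c[0]/c[2]*i['fx']+i['cx'],c[1]/c[2]*i['fy']+i['cy'])
print('tcp',pr('scene',o['ee_pos']),'tip',pr('scene',[.389,.231,.015]),'thread end',pr('scene',[.471,.2295,.015]))
C=[cloud(n,**{k:v for k,v in np.load(f"{n}0.npz").items()}) for n in('top','scene')]
for p,im in C+[cloud('scene')]:
    b=p[brass(im)]; b=b[(abs(b[:,0]-.43)<.07)&(abs(b[:,1]-.23)<.05)&(b[:,2]>.003)]
    print(len(b)); 
    for lo in np.arange(.37,.5,.01):
        k=b[(b[:,0]>=lo)&(b[:,0]<lo+.01)]
        if len(k): print(' ',lo.round(3),len(k),'w',np.ptp(k[:,1]).round(3),'ymid',k[:,1].mean().round(4),'ztop',k[:,2].max().round(3))
E
```

```text
[0.4068943  0.22960321 0.00475735] 0.002632702191531415 0.0 3.6
tcp (np.float64(367.2186678438311), np.float64(229.1047462428582)) tip (np.float64(370.65990206522486), np.float64(222.35447831596207)) thread end (np.float64(358.95703247481123), np.float64(244.10229405803975))
251
  0.38 12 w 0.017 ymid 0.2306 ztop 0.028
  0.39 24 w 0.019 ymid 0.2285 ztop 0.027
  0.4 23 w 0.014 ymid 0.2284 ztop 0.029
  0.41 24 w 0.019 ymid 0.2294 ztop 0.03
  0.42 39 w 0.027 ymid 0.2308 ztop 0.035
  0.43 39 w 0.03 ymid 0.2324 ztop 0.038
  0.44 33 w 0.026 ymid 0.23 ztop 0.036
  0.45 29 w 0.022 ymid 0.2315 ztop 0.032
  0.46 28 w 0.023 ymid 0.2309 ztop 0.034
273
  0.37 1 w 0.0 ymid 0.2177 ztop 0.003
  0.38 3 w 0.014 ymid 0.229 ztop 0.023
  0.39 18 w 0.018 ymid 0.2305 ztop 0.026
  0.4 21 w 0.016 ymid 0.2316 ztop 0.027
  0.41 21 w 0.025 ymid 0.2325 ztop 0.027
  0.42 15 w 0.031 ymid 0.2319 ztop 0.033
  0.43 40 w 0.032 ymid 0.2334 ztop 0.033
  0.44 54 w 0.031 ymid 0.2324 ztop 0.035
  0.45 34 w 0.026 ymid 0.2332 ztop 0.03
  0.46 28 w 0.021 ymid 0.2324 ztop 0.028
  0.47 36 w 0.022 ymid 0.2321 ztop 0.031
265
  0.38 1 w 0.0 ymid 0.2536 ztop 0.162
  0.39 7 w 0.018 ymid 0.2325 ztop 0.024
  0.4 18 w 0.018 ymid 0.2319 ztop 0.026
  0.41 26 w 0.016 ymid 0.232 ztop 0.048
  0.42 13 w 0.028 ymid 0.2335 ztop 0.032
  0.43 46 w 0.041 ymid 0.2358 ztop 0.164
  0.44 62 w 0.033 ymid 0.2325 ztop 0.033
  0.45 29 w 0.022 ymid 0.232 ztop 0.03
  0.46 29 w 0.021 ymid 0.234 ztop 0.03
  0.47 34 w 0.02 ymid 0.2302 ztop 0.029
```

```bash
python3 - <<'E'
from h import *
for n in('scene',):
    p,im=cloud(n)
    for v in range(205,234,2): print(v,[(u,im[v,u].tolist(),p[v,u].round(3).tolist()) for u in (364,368,371,375)])
o=ctrl.get_obs(); print(o['grip_width'],o['grip_force'],o['eef_rot'])
E
```

```text
205 [(364, [69, 96, 140], [0.326, 0.19, -0.0]), (368, [157, 168, 179], [0.414, 0.218, 0.105]), (371, [163, 172, 176], [0.416, 0.225, 0.112]), (375, [146, 153, 158], [0.416, 0.235, 0.117])]
207 [(364, [71, 99, 144], [0.334, 0.193, 0.001]), (368, [163, 173, 181], [0.418, 0.22, 0.103]), (371, [149, 158, 162], [0.417, 0.227, 0.106]), (375, [173, 183, 189], [0.417, 0.236, 0.112])]
209 [(364, [72, 100, 148], [0.341, 0.196, 0.001]), (368, [168, 179, 185], [0.418, 0.221, 0.096]), (371, [132, 138, 143], [0.414, 0.227, 0.095]), (375, [173, 183, 188], [0.417, 0.238, 0.105])]
211 [(364, [74, 102, 149], [0.347, 0.198, 0.0]), (368, [173, 183, 187], [0.417, 0.222, 0.088]), (371, [114, 119, 123], [0.414, 0.229, 0.089]), (375, [174, 183, 189], [0.416, 0.239, 0.096])]
213 [(364, [78, 104, 150], [0.356, 0.201, 0.003]), (368, [172, 182, 187], [0.417, 0.223, 0.08]), (371, [111, 117, 120], [0.414, 0.23, 0.081]), (375, [178, 188, 194], [0.417, 0.24, 0.09])]
215 [(364, [85, 108, 148], [0.364, 0.204, 0.004]), (368, [170, 179, 184], [0.418, 0.225, 0.074]), (371, [121, 127, 131], [0.415, 0.231, 0.075]), (375, 
[... 1121 characters left out ...]
0.238, 0.022]), (375, [71, 99, 143], [0.389, 0.245, 0.003])]
229 [(364, [137, 226, 247], [0.433, 0.226, 0.033]), (368, [141, 228, 246], [0.421, 0.234, 0.024]), (371, [99, 159, 216], [0.4, 0.238, 0.002]), (375, [71, 98, 142], [0.394, 0.248, 0.001])]
231 [(364, [137, 225, 245], [0.436, 0.228, 0.029]), (368, [141, 229, 246], [0.431, 0.237, 0.029]), (371, [99, 158, 216], [0.404, 0.24, -0.0]), (375, [69, 94, 137], [0.401, 0.25, 0.002])]
233 [(364, [133, 220, 244], [0.442, 0.23, 0.029]), (368, [148, 235, 247], [0.439, 0.239, 0.031]), (371, [125, 211, 248], [0.427, 0.245, 0.02]), (375, [69, 96, 139], [0.406, 0.252, 0.001])]
0.0002020653140345272 0.0 [ 3.14156664e+00  1.09546289e-05 -3.11440502e+00]
```

The depth image puts the visible fingertips at z≈0.047 while the reported TCP z is 0.005, so the reported TCP lies about 42 mm below the real tips. Opening, then descending part-way to check this against the picture.

Emit:
arm_command([
  [[0,0,-0.025,0,0,0,0],[0,0,-0.025,0,0,0,0],[0,0,-0.025,0,0,0,0],[0,0,-0.025,0,0,0,0],[0,0,-0.025,0,0,0,0],[0,0,-0.025,0,0,0,0],[0,0,0,0,0,0,0],[0,0,0.025,0,0,0,0],[0,0,0.04,0,0,0,0],[0,0,0.04,0,0,0,0],[0,0,0.04,0,0,0,0]],
])

```text
time_s: 4.8
ee_pos: [0.407, 0.2297, -0.019]
eef_rot: [3.142, 0.0, -3.114]
force: [-0.6, -0.6, 0.4]
grip_width: 0.0469
grip_force: 0.0
```

```bash
python3 - <<'E'
from h import *
p,im=cloud('scene'); o=ctrl.get_obs(); print(o['ee_pos'],o['grip_width'],o['force'])
s=im.max(-1).astype(int)-im.min(-1)
g=(s<35)&(abs(p[...,0]-.41)<.02)&(abs(p[...,1]-.23)<.06)&(p[...,2]>.008)&(p[...,2]<.08)
q=p[g]; 
for lo in np.arange(.19,.28,.006):
    k=q[(q[:,1]>=lo)&(q[:,1]<lo+.006)]
    if len(k): print(lo.round(3),len(k),np.sort(k[:,2])[:4].round(3),k[:,0].mean().round(3))
cv2.imwrite('pics/c3.png',cv2.resize(im[180:260,330:410],(480,480)))
E
```

```text
[ 0.40718538  0.22972572 -0.01879385] 0.04734909662045717 [-0.17465551 -0.02673544  0.36926595]
0.19 3 [0.05  0.065 0.07 ] 0.418
0.196 34 [0.022 0.024 0.027 0.028] 0.417
0.202 37 [0.02  0.023 0.023 0.026] 0.416
0.25 10 [0.029 0.035 0.044 0.045] 0.414
0.256 34 [0.024 0.025 0.026 0.027] 0.415
0.262 26 [0.032 0.032 0.034 0.037] 0.414
```

View pics/c3.png

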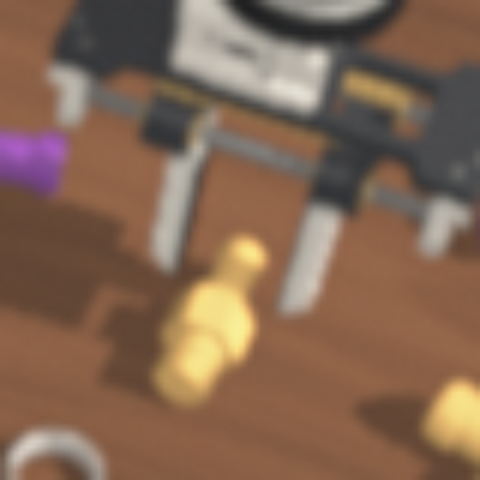

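Confirmed: the tips are at ≈0.022 with -0.019 reported, an offset of ≈41 mm, and they straddle the spigot laterally. Descending 16 mm more and closing.

Scaled: 16 mm / 600 = 0.0267, 8 mm / 600 = 0.0133.

Emit:
arm_command([
  [[0,0,0.0133,0,0,0,0],[0,0,0.0267,0,0,0,0],[0,0,0.0267,0,0,0,0],[0,0,0.0267,0,0,0,0],[0,0,0.0267,0,0,0,1],[0,0,0.0267,0,0,0,1],[0,0,0.0267,0,0,0,1],[0,0,0.0267,0,0,0,1],[0,0,0.0267,0,0,0,1],[0,0,0.0267,0,0,0,1]],
])

```text
time_s: 5.85
ee_pos: [0.4069, 0.2296, -0.0353]
eef_rot: [-3.142, -0.0, -3.114]
force: [0.1, 0.4, -0.6]
grip_width: 0.0173
grip_force: 25.0
```

```bash
python3 go.py .407,.2295,.06,3.165 .55,-.0355,.06,3.145
```

```text
[-0.1, -0.1, -95.3, -0.0, -0.0001, 0.0038]
[-135.9, -268.9, -95.3, -0.0, -0.0001, 0.0238]
```

Scaled: -269 mm / 600 = -0.4483, -100 mm / 600 = -0.1667, 0.024 rad / 3.1416 = 0.0076.

Emit:
arm_command([
  [[0,0,-0.05,0,0,0,1],[0,0,-0.1083,0,0,0,1],[0,0,-0.1583,0,0,0,1],[-0.0333,-0.0667,-0.1583,0,0,0,1],[-0.0667,-0.1333,-0.1583,0,0,0.0032,1],[-0.1,-0.2,-0.1583,0,0,0.0032,1],[-0.1333,-0.2667,-0.1583,0,0,0.0064,1],[-0.1667,-0.3333,-0.1583,0,0,0.0064,1],[-0.2,-0.4,-0.1583,0,0,0.0064,1],[-0.2267,-0.4483,-0.1583,0,0,0.0076,1],[-0.2267,-0.4483,-0.1583,0,0,0.0076,1],[-0.2267,-0.4483,-0.1583,0,0,0.0076,1]],
])

```text
time_s: 7.05
ee_pos: [0.5498, -0.0359, 0.0592]
eef_rot: [3.141, -0.001, -3.14]
force: [-0.2, 0.7, -1.2]
grip_width: 0.0169
grip_force: 25.0
```

```bash
python3 go.py .55,-.0355,-.026,3.145
```

```text
[-0.3, 0.4, 85.2, 0.0003, -0.0009, -0.0014]
```

Scaled: 86 mm / 600 = 0.1433, 84 mm / 600 = 0.14.

Emit:
arm_command([
  [[0,0,0.0583,0,0,0,1],[0,0,0.1083,0,0,0,1],[0,0,0.13,0,0,0,1],[0,0,0.14,0,0,0,1],[0,0,0.1433,0,0,0,1],[0,0,0.1433,0,0,0,1],[0,0,0.1433,0,0,0,1]],
])

```text
time_s: 7.75
ee_pos: [0.5508, -0.0356, -0.0252]
eef_rot: [-3.141, 0.002, -3.138]
force: [-0.1, -0.4, -1.3]
grip_width: 0.0174
grip_force: 25.0
```

Scaled: -86 mm / 600 = -0.1433, -50 mm / 600 = -0.0833.

Emit:
arm_command([
  [[0,0,0.0017,0,0,0,1],[0,0,0.0033,0,0,0,1],[0,0,0.0033,0,0,0,1],[0,0,0.0033,0,0,0,0.1],[0,0,0.0033,0,0,0,0.1],[0,0,0.0033,0,0,0,0.1],[0,0,0.0033,0,0,0,0.1],[0,0,-0.0333,0,0,0,0.1],[0,0,-0.0833,0,0,0,0.1],[0,0,-0.1433,0,0,0,0],[0,0,-0.1433,0,0,0,0],[0,0,-0.1433,0,0,0,0]],
])

```text
time_s: 8.95
ee_pos: [0.5503, -0.0356, 0.0599]
eef_rot: [-3.142, 0.001, -3.138]
force: [0.6, 1.0, 0.5]
grip_width: 0.047
grip_force: 0.0
```

```bash
python3 - <<'E'
from h import *
p,im=cloud('scene'); b=p[brass(im)]; b=b[(abs(b[:,0]-.545)<.09)&(abs(b[:,1]+.115)<.13)&(b[:,2]<.06)]
b[:,2]-=.008; print(len(b),fit('hosetail',b))
E
python3 go.py .4685,.3655,.06,2.862 .4685,.3655,-.036,2.862
```

```text
199 (array([ 0.58126472, -0.03500924, -3.15720792]), np.float64(0.9772695702559044), np.float64(2.3679554377072205))
[79.9, 401.3, -0.9, -0.0, -0.0009, 0.2828]
[79.9, 401.3, 95.1, -0.0, -0.0009, 0.2828]
```

Hose tail is in the tray as planned. Next, the tee.

Scaled: 401 mm / 600 = 0.6683, 380 mm / 600 = 0.6333, 0.283 rad / 3.1416 = 0.0901.

Emit:
arm_command([
  [[0.0167,0.08,0,0,0,0.0159,0],[0.0333,0.16,0,0,0,0.0318,0],[0.05,0.24,0,0,0,0.0477,0],[0.0633,0.32,0,0,0,0.0637,0],[0.08,0.4,0,0,0,0.0796,0],[0.095,0.48,0,0,0,0.0901,0],[0.1117,0.56,0,0,0,0.0901,0],[0.1267,0.6333,0,0,0,0.0901,0],[0.1333,0.6683,0,0,0,0.0901,0],[0.1333,0.6683,0,0,0,0.0901,0],[0.1333,0.6683,0,0,0,0.0901,0],[0.1333,0.6683,0,0,0,0.0901,0]],
])

```text
time_s: 10.2
ee_pos: [0.469, 0.3639, 0.059]
eef_rot: [-3.141, -0.001, 2.861]
force: [0.3, -0.1, 0.4]
grip_width: 0.0474
grip_force: 0.0
```

```bash
python3 go.py .4685,.3660,-.0355,2.862
```

```text
[1.0, 2.0, 94.5, -0.0011, -0.0007, -0.0013]
```

Scaled: 94 mm / 600 = 0.1567, 85 mm / 600 = 0.1417.

Emit:
arm_command([
  [[0,0.0017,0.0583,0,0,0,0],[0,0.0017,0.1083,0,0,0,0],[0,0.0017,0.1417,0,0,0,0],[0,0.0017,0.1567,0,0,0,0],[0,0.0017,0.1567,0,0,0,0],[0,0.0017,0.1567,0,0,0,0],[0,0.0017,0.1567,0,0,0,1],[0,0.0017,0.1567,0,0,0,1],[0,0.0017,0.1567,0,0,0,1],[0,0.0017,0.1567,0,0,0,1],[0,0.0017,0.1567,0,0,0,1],[0,0.0017,0.1567,0,0,0,1]],
])

```text
time_s: 11.4
ee_pos: [0.4693, 0.3661, -0.0341]
eef_rot: [3.141, 0.0, 2.862]
force: [-0.4, -1.0, 3.0]
grip_width: 0.021
grip_force: 25.0
```

```bash
python3 go.py .4685,.366,.06,2.862 .5905,-.1123,.06,3.146
```

```text
[0.7, -0.3, -94.1, 0.0002, 0.0003, -0.0002]
[-248.6, -426.3, -94.1, 0.0001, 0.0003, -0.2842]
```

Scaled: -378 mm / 600 = -0.63, -336 mm / 600 = -0.56, -0.284 rad / 3.1416 = -0.0904.

Emit:
arm_command([
  [[0,0,-0.05,0,0,0,1],[0,0,-0.1083,0,0,0,1],[0,0,-0.1567,0,0,0,1],[-0.04,-0.07,-0.1567,0,0,0,1],[-0.08,-0.14,-0.1567,0,0,-0.0159,1],[-0.12,-0.21,-0.1567,0,0,-0.0318,1],[-0.16,-0.28,-0.1567,0,0,-0.0477,1],[-0.2,-0.35,-0.1567,0,0,-0.0637,1],[-0.24,-0.42,-0.1567,0,0,-0.0796,1],[-0.28,-0.49,-0.1567,0,0,-0.0904,1],[-0.32,-0.56,-0.1567,0,0,-0.0904,1],[-0.36,-0.63,-0.1567,0,0,-0.0904,1]],
])

```text
time_s: 12.6
ee_pos: [0.5724, -0.0588, 0.0596]
eef_rot: [3.141, -0.0, -3.137]
force: [0.8, -0.4, -1.2]
grip_width: 0.0212
grip_force: 25.0
```

Scaled: -48 mm / 600 = -0.08, -42 mm / 600 = -0.07.

Emit:
arm_command([
  [[-0.05,-0.07,0,0,0,0,1],[-0.0533,-0.08,0,0,0,0,1],[-0.0533,-0.08,0,0,0,0,1],[-0.0533,-0.08,0,0,0,0,1]],
])

```text
time_s: 13.0
ee_pos: [0.604, -0.1037, 0.0593]
eef_rot: [3.141, -0.001, -3.137]
force: [-0.1, 0.1, -1.3]
grip_width: 0.0211
grip_force: 25.0
```

```bash
python3 go.py .5905,-.1123,-.025,3.146
```

```text
[13.4, -8.6, 84.3, 0.0005, -0.001, 0.0003]
```

Scaled: 85 mm / 600 = 0.1417, 83 mm / 600 = 0.1383.

Emit:
arm_command([
  [[0.0217,-0.015,0,0,0,0,1],[0.0217,-0.015,0.0417,0,0,0,1],[0.0217,-0.015,0.0917,0,0,0,1],[0.0217,-0.015,0.125,0,0,0,1],[0.0217,-0.015,0.1383,0,0,0,1],[0.0217,-0.015,0.1417,0,0,0,1],[0.0217,-0.015,0.1417,0,0,0,1],[0.0217,-0.015,0.1417,0,0,0,1]],
])

```text
time_s: 13.8
ee_pos: [0.5922, -0.1137, -0.0241]
eef_rot: [-3.141, 0.002, -3.137]
force: [-0.5, -0.2, -1.4]
grip_width: 0.0207
grip_force: 25.0
```

Scaled: -85 mm / 600 = -0.1417, -50 mm / 600 = -0.0833.

Emit:
arm_command([
  [[0,0,0.0017,0,0,0,1],[0,0,0.0033,0,0,0,1],[0,0,0.0033,0,0,0,1],[0,0,0.0033,0,0,0,0.1],[0,0,0.0033,0,0,0,0.1],[0,0,0.0033,0,0,0,0.1],[0,0,0.0033,0,0,0,0.1],[0,0,-0.0333,0,0,0,0.1],[0,0,-0.0833,0,0,0,0.1],[0,0,-0.1417,0,0,0,0],[0,0,-0.1417,0,0,0,0],[0,0,-0.1417,0,0,0,0]],
])

```text
time_s: 15.0
ee_pos: [0.5918, -0.1138, 0.06]
eef_rot: [-3.141, 0.001, -3.137]
force: [0.0, 1.0, -0.6]
grip_width: 0.0468
grip_force: 0.0
```

```bash
python3 go.py .628,.2767,.06,2.605
```

```text
[-37.9, 390.4, -0.1, 0.0, 0.001, 0.5408]
```

Scaled: 390 mm / 600 = 0.65, 368 mm / 600 = 0.6133, 0.541 rad / 3.1416 = 0.1722.

Emit:
arm_command([
  [[-0.0083,0.0767,0,0,0,0.0318,0],[-0.015,0.1533,0,0,0,0.0637,0],[-0.0217,0.23,0,0,0,0.0955,0],[-0.03,0.3067,0,0,0,0.1273,0],[-0.0367,0.3833,0,0,0,0.1592,0],[-0.045,0.46,0,0,0,0.1722,0],[-0.0517,0.5367,0,0,0,0.1722,0],[-0.06,0.6133,0,0,0,0.1722,0],[-0.0633,0.65,0,0,0,0.1722,0],[-0.0633,0.65,0,0,0,0.1722,0],[-0.0633,0.65,0,0,0,0.1722,0],[-0.0633,0.65,0,0,0,0.1722,0]],
])

```text
time_s: 16.2
ee_pos: [0.6278, 0.275, 0.059]
eef_rot: [-3.141, -0.001, 2.604]
force: [-0.1, 0.6, -0.1]
grip_width: 0.0473
grip_force: 0.0
```

```bash
python3 go.py .628,.2767,-.035,2.605
```

```text
[0.7, 1.7, 94.0, -0.0011, -0.0006, -0.0014]
```

Scaled: 93 mm / 600 = 0.155, 85 mm / 600 = 0.1417.

Emit:
arm_command([
  [[0,0.0017,0.0583,0,0,0,0],[0,0.0017,0.1083,0,0,0,0],[0,0.0017,0.1417,0,0,0,0],[0,0.0017,0.155,0,0,0,0],[0,0.0017,0.155,0,0,0,0],[0,0.0017,0.155,0,0,0,0],[0,0.0017,0.155,0,0,0,1],[0,0.0017,0.155,0,0,0,1],[0,0.0017,0.155,0,0,0,1],[0,0.0017,0.155,0,0,0,1],[0,0.0017,0.155,0,0,0,1],[0,0.0017,0.155,0,0,0,1]],
])

```text
time_s: 17.4
ee_pos: [0.6286, 0.2773, -0.0329]
eef_rot: [3.141, 0.0, 2.605]
force: [-0.6, 0.1, 2.9]
grip_width: 0.0214
grip_force: 25.0
```

```bash
python3 go.py .628,.276,.06,2.605 .551,-.1975,.06,3.146
```

```text
[-0.2, -1.4, -92.9, 0.0004, 0.0003, -0.0001]
[-176.1, -447.7, -93.0, 0.0003, 0.0004, -0.5411]
```

Scaled: -387 mm / 600 = -0.645, -344 mm / 600 = -0.5733, -0.541 rad / 3.1416 = -0.1722.

Emit:
arm_command([
  [[0,0,-0.05,0,0,0,1],[0,0,-0.1083,0,0,0,1],[0,0,-0.155,0,0,0,1],[-0.0267,-0.0717,-0.155,0,0,-0.0159,1],[-0.0533,-0.1433,-0.155,0,0,-0.0318,1],[-0.0833,-0.215,-0.155,0,0,-0.0541,1],[-0.1117,-0.2867,-0.155,0,0,-0.0764,1],[-0.14,-0.3583,-0.155,0,0,-0.0987,1],[-0.1683,-0.43,-0.155,0,0,-0.121,1],[-0.1967,-0.5017,-0.155,0,0,-0.1432,1],[-0.225,-0.5733,-0.155,0,0,-0.1655,1],[-0.2533,-0.645,-0.155,0,0,-0.1722,1]],
])

```text
time_s: 18.6
ee_pos: [0.5605, -0.1348, 0.0596]
eef_rot: [3.142, -0.0, -3.135]
force: [0.5, -0.0, -0.9]
grip_width: 0.021
grip_force: 25.0
```

Scaled: -60 mm / 600 = -0.1, -48 mm / 600 = -0.08.

Emit:
arm_command([
  [[0.0083,-0.08,0,0,0,0,1],[0.0167,-0.1,0,0,0,0,1],[0.0167,-0.1,0,0,0,0,1],[0.0167,-0.1,0,0,0,0,1]],
])

```text
time_s: 19.0
ee_pos: [0.5514, -0.1922, 0.0595]
eef_rot: [3.141, -0.0, -3.137]
force: [0.4, -0.2, -1.3]
grip_width: 0.0213
grip_force: 25.0
```

```bash
python3 go.py .551,-.1975,-.024,3.146
```

```text
[0.4, -5.3, 83.5, 0.0004, -0.0004, -0.0001]
```

Scaled: 86 mm / 600 = 0.1433, 85 mm / 600 = 0.1417.

Emit:
arm_command([
  [[0,-0.0083,0,0,0,0,1],[0,-0.0083,0.0417,0,0,0,1],[0,-0.0083,0.0917,0,0,0,1],[0,-0.0083,0.125,0,0,0,1],[0,-0.0083,0.1383,0,0,0,1],[0,-0.0083,0.14,0,0,0,1],[0,-0.0083,0.1417,0,0,0,1],[0,-0.0083,0.1433,0,0,0,1],[0,-0.0083,0.1433,0,0,0,1],[0,-0.0083,0.1433,0,0,0,1]],
])

```text
time_s: 20.0
ee_pos: [0.5521, -0.1981, -0.0253]
eef_rot: [-3.141, 0.002, -3.137]
force: [0.4, 3.0, 5.3]
grip_width: 0.0213
grip_force: 25.0
```

Contact with the floor (about 6 N). Release and rise.

Scaled: 200 mm / 600 = 0.3333, -100 mm / 600 = -0.1667.

Emit:
arm_command([
  [[0,0,0,0,0,0,0.15],[0,0,0,0,0,0,0.15],[0,0,0,0,0,0,0.15],[0,0,0,0,0,0,0.15],[0,0,-0.0333,0,0,0,0.15],[0,0,-0.0833,0,0,0,0.15],[0,0,-0.1667,0,0,0,0.15],[0,0,-0.1667,0,0,0,0],[0.3333,-0.0833,-0.1667,0,0,0,0],[0.3333,-0.0833,-0.1667,0,0,0,0],[0.3333,-0.0833,-0.1667,0,0,0,0],[0.3333,-0.0833,-0.1667,0,0,0,0]],
])

```text
time_s: 21.2
ee_pos: [0.3557, -0.2474, 0.0734]
eef_rot: [-3.141, -0.0, -3.137]
force: [-0.0, -1.2, -0.4]
grip_width: 0.047
grip_force: 0.0
```

```bash
python3 - <<'E'
from h import *
for n in('scene','top'):
    p,im=cloud(n)
    w=(im.min(-1)>120)&(abs(p[...,0]-.545)<.11)&(abs(p[...,1]+.115)<.15)&(p[...,2]>.046)&(p[...,2]<.056)
    r=p[w]
    def f(t):
        c,sn=np.cos(t[2]),np.sin(t[2]); d=(r[:,:2]-t[:2]); a=np.abs(np.c_[c*d[:,0]+sn*d[:,1],-sn*d[:,0]+c*d[:,1]])-[.086,.126]
        return 1000*np.maximum(np.abs(np.where(a.max(1)<0,a.max(1),np.hypot(*np.maximum(a,0).T)))-.002,0)
    z=least_squares(f,[.55,-.11,0],x_scale=[.01,.01,.05],loss='soft_l1'); print(n,'ring fit',len(r),z.x.round(4),z.fun.mean())
    # bar: rectangle fit of top face using median line
    b=p[(p[...,0]>.69)&(p[...,0]<.735)&(p[...,1]>-.23)&(p[...,1]<-.03)&(p[...,2]>.044)&(p[...,2]<.053)&(im.min(-1)>150)]
    k=np.polyfit(b[:,1],b[:,0],1); res=b[:,0]-np.polyval(k,b[:,1]); ok=abs(res)<.012; k=np.polyfit(b[ok,1],b[ok,0],1)
    res=b[ok,0]-np.polyval(k,b[ok,1]); print('  bar',ok.sum(),'yaw',-np.arctan(k[0]),'x at -.133',np.polyval(k,-.133),'res pct',np.percentile(res,[3,97]),'y',np.percentile(b[ok,1],[1,99]))
    cv2.imwrite(f'pics/d_{n}.png',im)
    if n=='scene': A=cv2.resize(im[165:325,110:310],(400,320))
    else: B=cv2.resize(im[100:260,260:420],(400,400))
print(ctrl.get_obs()['ee_pos'])
A=cv2.copyMakeBorder(A,0,80,0,0,cv2.BORDER_CONSTANT); cv2.imwrite('pics/c4.png',np.hstack([A,B]))
E
```

```text
scene ring fit 962 [ 0.547  -0.1138  0.0041] 0.854000941026495
  bar 359 yaw -0.07067272762740755 x at -.133 0.7154543448478614 res pct [-0.00780144  0.00702878] y [-0.21107668 -0.05385169]
top ring fit 1006 [ 0.5439 -0.1172  0.0034] 0.7030949354101987
  bar 266 yaw -0.07649193742494924 x at -.133 0.7136252225041729 res pct [-0.00728658  0.00687424] y [-0.21216135 -0.05840679]
[ 0.35371615 -0.24799584  0.0734202 ]
```

View pics/c4.png

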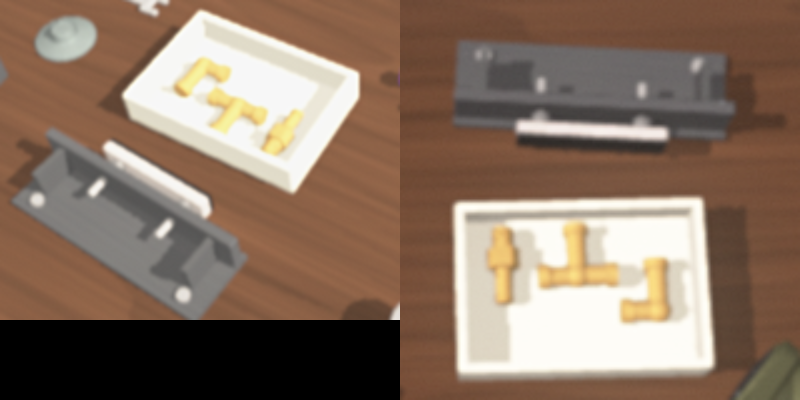

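All three fittings lie in the tray, clear of its -x wall. The tray needs about 71 mm forward, -5 mm in y and -0.077 rad of turn to meet the bar square. Next, pinch the -x wall.

```bash
python3 go.py .4595,-.1158,.07,1.575
```

```text
[-105.9, 132.1, 3.3, -0.0006, -0.0012, 1.5675]
```

Scaled: 132 mm / 600 = 0.22, 124 mm / 600 = 0.2067, 1.567 rad / 3.1416 = 0.4988.

Emit:
arm_command([
  [[-0.0167,0.02,0.005,0,0,0.0477,0],[-0.0333,0.04,0.005,0,0,0.0955,0],[-0.05,0.0617,0.005,0,0,0.1432,0],[-0.0667,0.0833,0.005,0,0,0.191,0],[-0.0833,0.1033,0.005,0,0,0.2387,0],[-0.1,0.1233,0.005,0,0,0.2865,0],[-0.1167,0.145,0.005,0,0,0.3342,0],[-0.1333,0.1667,0.005,0,0,0.382,0],[-0.15,0.1867,0.005,0,0,0.4297,0],[-0.1667,0.2067,0.005,0,0,0.4775,0],[-0.1767,0.22,0.005,0,0,0.4988,0],[-0.1767,0.22,0.005,0,0,0.4988,0]],
])

```text
time_s: 22.5
ee_pos: [0.4639, -0.114, 0.0705]
eef_rot: [3.142, -0.0, 1.579]
force: [0.5, -0.6, 0.5]
grip_width: 0.0472
grip_force: 0.0
```

Emit:
arm_command([
  [[0,0,0,0,0,0,0],[0,0,0,0,0,0,0],[0,0,0,0,0,0,0]],
])

```text
time_s: 22.8
ee_pos: [0.4629, -0.1153, 0.0707]
eef_rot: [3.142, 0.0, 1.579]
force: [-0.6, 0.4, -0.0]
grip_width: 0.0466
grip_force: 0.0
```

```bash
python3 go.py .4595,-.1158,-.025,1.575; python3 -c "
from station import ctrl
print(ctrl.get_obs()['qpos'].round(3))"
```

```text
[-0.4, -3.4, 95.7, 0.0, 0.0, 0.0043]
[-0.321  0.251  1.831 -0.     1.06  -0.329]
```

Descend around the wall, then close with 40 N.

Scaled: 95 mm / 600 = 0.1583, 80 mm / 600 = 0.1333, 0.004 rad / 3.1416 = 0.0013.

Emit:
arm_command([
  [[0,-0.005,0.0333,0,0,0.0013,0],[0,-0.005,0.0833,0,0,0.0013,0],[0,-0.005,0.1333,0,0,0.0013,0],[0,-0.005,0.1583,0,0,0.0013,0],[0,-0.005,0.1583,0,0,0.0013,0],[0,-0.005,0.1583,0,0,0.0013,0],[0,-0.005,0.1583,0,0,0.0013,0.8],[0,-0.005,0.1583,0,0,0.0013,0.8],[0,-0.005,0.1583,0,0,0.0013,0.8],[0,-0.005,0.1583,0,0,0.0013,0.8],[0,-0.005,0.1583,0,0,0.0013,1],[0,-0.005,0.1583,0,0,0.0013,1]],
], squeeze=40)

```text
time_s: 24.0
ee_pos: [0.4601, -0.115, -0.0242]
eef_rot: [3.141, 0.0, 1.575]
force: [-0.4, 1.1, 1.4]
grip_width: 0.008
grip_force: 40.0
```

Emit:
arm_command([
  [[0,0,0,0,0,0,1],[0,0,0,0,0,0,1],[0,0,0,0,0,0,1]],
])

```text
time_s: 24.3
ee_pos: [0.4601, -0.115, -0.0242]
eef_rot: [3.141, 0.0, 1.575]
force: [-1.0, 0.1, 3.3]
grip_width: 0.008
grip_force: 40.0
```

```bash
python3 - <<'E'
from h import *
for n in('scene','top'):
    p,im=cloud(n)
    w=(im.min(-1)>120)&(abs(p[...,0]-.545)<.11)&(abs(p[...,1]+.115)<.15)&(p[...,2]>.046)&(p[...,2]<.056)
    w&=~((abs(p[...,0]-.46)<.04)&(abs(p[...,1]+.116)<.03)); r=p[w]
    def f(t):
        c,sn=np.cos(t[2]),np.sin(t[2]); d=(r[:,:2]-t[:2]); a=np.abs(np.c_[c*d[:,0]+sn*d[:,1],-sn*d[:,0]+c*d[:,1]])-[.086,.126]
        return 1000*np.maximum(np.abs(np.where(a.max(1)<0,a.max(1),np.hypot(*np.maximum(a,0).T)))-.002,0)
    z=least_squares(f,[.55,-.11,0],x_scale=[.01,.01,.05],loss='soft_l1'); print(n,len(r),z.x.round(4),z.fun.mean())
print(ctrl.get_obs())
E
```

```text
scene 827 [ 0.5471 -0.1137  0.0029] 0.8448994145921566
top 809 [ 0.544  -0.1172  0.0024] 0.685521159428097
{'time_s': 24.4, 'qpos': array([-3.22207953e-01,  4.02652128e-01,  1.89683512e+00,  1.40212122e-05,
        8.41941340e-01, -3.26232416e-01]), 'joint_vel': array([-0.00102001,  0.00045935,  0.00043498, -0.00109904,  0.00076051,
       -0.00014041]), 'tau': array([-8.23717494e-02, -4.70867550e+01, -2.48799956e+01,  1.67585397e-02,
       -3.71356588e-01, -2.98093830e-02]), 'ee_pos': array([ 0.46015298, -0.11502916, -0.02416109]), 'eef_rot': array([3.14143389e+00, 4.26702656e-05, 1.57481145e+00]), 'force': array([-0.18324104,  0.77945216,  5.22583704]), 'moment': array([ 0.05621867,  0.17529704, -0.05547085]), 'grip_force': 40.00130116939545, 'grip_width': 0.008121144740772301}
```

Pinch is firm (8 mm, 40 N). Slide 55 mm forward while turning the tray square to the bar.

Scaled: 55 mm / 600 = 0.0917, 53 mm / 600 = 0.0883, 0.076 rad / 3.1416 = 0.0242.

Emit:
arm_command([
  [[0,0.0083,-0.0008,0,0,0.0032,1],[0,0.0167,-0.0008,0,0,0.0064,1],[-0.0017,0.025,-0.0008,0,0,0.0095,1],[-0.0017,0.0333,-0.0008,0,0,0.0127,1],[-0.0033,0.0417,-0.0008,0,0,0.0159,1],[-0.0033,0.05,-0.0008,0,0,0.0191,1],[-0.005,0.06,-0.0008,0,0,0.0223,1],[-0.005,0.07,-0.0008,0,0,0.0242,1],[-0.0067,0.08,-0.0008,0,0,0.0242,1],[-0.0067,0.0883,-0.0008,0,0,0.0242,1],[-0.0067,0.0917,-0.0008,0,0,0.0242,1],[-0.0067,0.0917,-0.0008,0,0,0.0242,1]],
])

```text
time_s: 25.6
ee_pos: [0.5153, -0.1188, -0.0239]
eef_rot: [3.142, -0.0, 1.499]
force: [0.7, -0.5, -4.7]
grip_width: 0.0081
grip_force: 40.0
```

```bash
cat > rel.py <<'E'
from h import *
for n in('scene','top'):
    p,im=cloud(n); o=ctrl.get_obs(); e=o['ee_pos']
    w=(im.min(-1)>120)&(p[...,0]>.43)&(p[...,0]<.70)&(abs(p[...,1]+.12)<.16)&(p[...,2]>.046)&(p[...,2]<.056)
    w&=~((abs(p[...,0]-e[0])<.04)&(abs(p[...,1]-e[1])<.03)); 
    def ring(t,r):
        c,sn=np.cos(t[2]),np.sin(t[2]); d=(r[:,:2]-t[:2]); a=np.abs(np.c_[c*d[:,0]+sn*d[:,1],-sn*d[:,0]+c*d[:,1]])-[.086,.126]
        return 1000*np.maximum(np.abs(np.where(a.max(1)<0,a.max(1),np.hypot(*np.maximum(a,0).T)))-.002,0)
    t0=[e[0]+.086,e[1]-.006,-.07]; r=p[w]; r=r[ring(t0,r)<8]
    t=least_squares(ring,t0,args=(r,),x_scale=[.01,.01,.05],loss='soft_l1').x
    b=p[(p[...,0]>.69)&(p[...,0]<.745)&(p[...,1]>-.23)&(p[...,1]<-.03)&(p[...,2]>.044)&(p[...,2]<.053)&(im.min(-1)>150)]
    c,s=np.cos(-.0735),np.sin(-.0735); tb=t[:2]+.0915*np.array([c,s])
    b=b[(b[:,:2]-tb)@[c,s]>0]
    k=np.polyfit(b[:,1],b[:,0],1); ok=abs(b[:,0]-np.polyval(k,b[:,1]))<.012; b=b[ok]; k=np.polyfit(b[:,1],b[:,0],1)
    yc=np.percentile(b[:,1],[1,99]).mean(); B=np.array([np.polyval(k,yc),yc]); d=B-t[:2]
    print(n,'tray',t.round(4),'bar',B.round(4),'yaw',-np.arctan(k[0]).round(4),'rel along,lat',(d@[c,s]).round(4),(d@[-s,c]).round(4))
print(e.round(4),o['eef_rot'].round(4),o['force'].round(1),o['moment'].round(2),o['grip_width'],o['time_s'])
E
python3 rel.py
```

```text
scene tray [ 0.6018 -0.1239 -0.0719] bar [ 0.7156 -0.1314] yaw -0.073 rel along,lat 0.114 0.0009
top tray [ 0.5985 -0.1273 -0.0724] bar [ 0.7133 -0.1357] yaw -0.0734 rel along,lat 0.1151 0.0001
[ 0.515  -0.1187 -0.0238] [-3.1416 -0.      1.4988] [ 0.2 -0.3 -4.4] [-0.06  0.13  0.01] 0.007878562253987113 25.7
```

Square and centred within 1 mm. The 0.5 mm I raised it is pulling up slightly, so I take half back and advance to contact.

Scaled: 13 mm / 600 = 0.0217, 12 mm / 600 = 0.02.

Emit:
arm_command([
  [[0,0.0033,0.0005,0,0,0,1],[0,0.0083,0.0005,0,0,0,1],[0,0.0133,0.0005,0,0,0,1],[0,0.0167,0.0005,0,0,0,1],[0,0.02,0.0005,0,0,0,1],[0,0.0217,0.0005,0,0,0,1],[0,0.0217,0.0005,0,0,0,1],[0,0.0217,0.0005,0,0,0,1]],
])

```text
time_s: 26.5
ee_pos: [0.5282, -0.1197, -0.0241]
eef_rot: [3.141, 0.0, 1.499]
force: [1.2, -0.1, -3.4]
grip_width: 0.0078
grip_force: 40.0
```

Scaled: 2 mm / 600 = 0.0033, 1 mm / 600 = 0.0017.

Emit:
arm_command([
  [[0,0.0017,0,0,0,0,1],[0,0.0033,0,0,0,0,1],[0,0.0033,0,0,0,0,1],[0,0.0033,0,0,0,0,1]],
])

```text
time_s: 26.9
ee_pos: [0.5294, -0.1196, -0.0242]
eef_rot: [-3.14, -0.0, 1.499]
force: [-6.6, 1.8, 0.1]
grip_width: 0.0076
grip_force: 40.0
```

Emit:
arm_command([
  [[0,0.0017,0,0,0,0,1],[0,0.0033,0,0,0,0,1],[0,0.0033,0,0,0,0,1],[0,0.0033,0,0,0,0,1]],
])

```text
time_s: 27.3
ee_pos: [0.5312, -0.1197, -0.0242]
eef_rot: [-3.14, -0.001, 1.499]
force: [-8.2, 2.4, 1.7]
grip_width: 0.0077
grip_force: 40.0
```

Scaled: 4 mm / 600 = 0.0067, 3 mm / 600 = 0.005.

Emit:
arm_command([
  [[0,0.0017,0,0,0,0,1],[0,0.0033,0,0,0,0,1],[0,0.005,0,0,0,0,1],[0,0.0067,0,0,0,0,1],[0,0.0067,0,0,0,0,1],[0,0.0067,0,0,0,0,1]],
])

```text
time_s: 27.9
ee_pos: [0.5347, -0.1199, -0.0241]
eef_rot: [-3.139, -0.001, 1.499]
force: [-12.6, 3.5, 4.2]
grip_width: 0.0076
grip_force: 40.0
```

```bash
python3 rel.py
```

```text
scene tray [ 0.6206 -0.1252 -0.0785] bar [ 0.7216 -0.1332] yaw -0.073 rel along,lat 0.1012 -0.0005
top tray [ 0.6177 -0.1287 -0.0749] bar [ 0.7183 -0.1359] yaw -0.0756 rel along,lat 0.1009 0.0002
[ 0.5347 -0.1199 -0.0241] [-3.1387e+00 -6.0000e-04  1.4987e+00] [-12.3   2.1   4. ] [ 0.38  1.41 -0.07] 0.007877928384200214 28.0
```

Contact was at x≈0.5285, so the bar is in about 6 mm. A little more.

Scaled: 1.6 mm / 600 = 0.0027, 0.8 mm / 600 = 0.0013.

Emit:
arm_command([
  [[0,0.0013,0,0,0,0,1],[0,0.0027,0,0,0,0,1],[0,0.0027,0,0,0,0,1],[0,0.0027,0,0,0,0,1],[0,0.0027,0,0,0,0,1],[0,0.0027,0,0,0,0,1]],
])

```text
time_s: 28.6
ee_pos: [0.5361, -0.12, -0.0242]
eef_rot: [-3.138, -0.001, 1.499]
force: [-14.1, 2.9, 5.7]
grip_width: 0.0077
grip_force: 40.0
```

```bash
python3 rel.py; python3 - <<'E'
from h import *
a,_=cams.camera('scene');b,_=cams.camera('top')
cv2.imwrite('pics/c5.png',np.hstack([cv2.resize(a[140:340,60:310],(400,400)),cv2.resize(b[80:280,220:420],(400,400))]))
E
```

```text
scene tray [ 0.622  -0.1254 -0.0803] bar [ 0.7232 -0.1324] yaw -0.0746 rel along,lat 0.1014 0.0005
top tray [ 0.6191 -0.1288 -0.0749] bar [ 0.7195 -0.1346] yaw -0.0656 rel along,lat 0.1006 0.0016
[ 0.5361 -0.12   -0.0242] [-3.1382e+00 -7.0000e-04  1.4988e+00] [-13.4   3.2   5.6] [ 0.3   1.72 -0.09] 0.008041758579129386 28.7
```

View pics/c5.png

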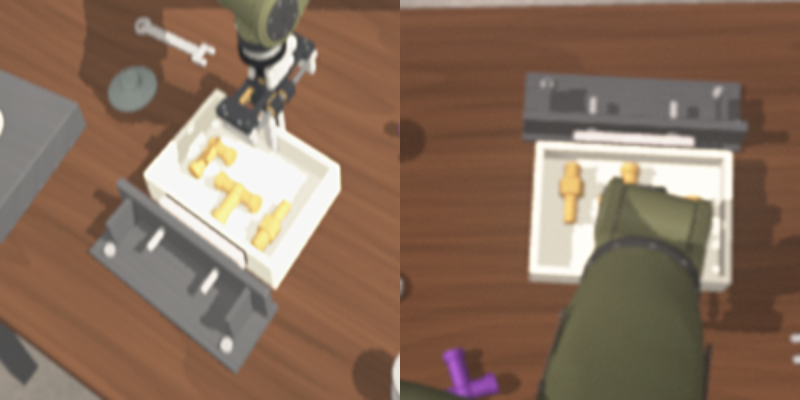

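The tray is flat and square on the middle of the bar, which is in about 7.6 mm, with all three fittings inside and the grip held. Handing in.

```bash
python3 -c "
from station import ctrl
print(ctrl.hand_in())"
```

```text
the job is handed in; nothing more can be done
None
```

The elbow, tee and hose tail are in the tray, and the arm is holding it square to the middle of the bar, pressed in about 7.6 mm (about 10 N of spring force); I handed the job in at about 29 s.

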